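Seal the rusk canister

TASK

The rusks are going soft: close the clear rusk canister airtight with its white lid, which lies beside it with its blue push-push button clicked down. Press the button gently so that it pops up and the seal draws in; lift the lid by the button and set it fully home in the canister's mouth with the button still up; then press the button gently until it clicks and stays down. Force nothing, keep the canister standing and leave the other things where they are.

Things in the scene. Friction and masses are not known exactly. Their poses are not given: they have to be found in the camera images.
- lid: White round lid, loose, about 0.3 kg, lying right way up on the table at the start. Origin at the centre of its underside, z up through the button. From below: a plug of 100.4 mm diameter, tapered to 89 mm over its lowest 6 mm, up to 20 mm; then a flange of 116 mm diameter from 20 to 25 mm.
- lid_flange (a point): Centre of the flange's top face, 25 mm over the lid's underside, on the lid's axis. Too wide to grip; the lid is carried by its button.
- lid_seal (a point): Centre of the ring of six grey seal segments round the plug, 12.5 mm over the underside. Button up: they lie level with the plug's surface. They move out 1 mm for every 5 mm that the button goes down, to a little more than the 104 mm mouth when locked, so the lid goes in with the button up; flared inside the mouth they grip its wall and resist the button with up to 5 N more.
- lid_button (a joint): Push-push button, m, growing as it is pressed: -0.011 fully up, 0 locked down; it rests only there. Sprung up with 3 N at -0.011, 5 N at 0. Pressed on past 0 to an inner stop and let go, it changes over: from locked it pops up, from up it stays locked. Let go short of the stop, it goes back to the state it was in; pressed twice, it is back where it was.
- button_top (a point): Centre of the blue button's flat top (44 mm diameter), on the lid's axis: 46 mm over the lid's underside when up (21 mm over the flange), 35 mm when locked (10 mm). The inner stop lies unseen at a joint value between 0.0032 and 0.0072, differing from lid to lid; the latch changes over only in the last 0.5 mm before it. Press slowly till the force rises sharply, to 9 to 12 N; over 17 N harms it.
- canister: Clear round canister, loose, about 0.75 kg with the rusks in it, standing upright with its mouth open. Origin at the centre of its underside, z up. 135 mm tall, 111 mm outside and 104 mm inside diameter, wall 3.5 mm; the rusks fill its lowest 92 mm. With the lid home, the flange rests on the rim and the lid's origin lies 115 mm above the canister's.
- canister_rim (a point): Centre of the canister's open mouth, level with its rim (135 mm above the table).
- grinder: Bystander: standing spice grinder, 47 mm diameter, 105 mm tall, black with a grey cap; origin at the centre of its underside.
- jam: Bystander: dark red jam jar with a red lid, 62 mm diameter, 85 mm tall; origin at the centre of its underside.
- ramekin: Bystander: small white bowl, 80 mm diameter, 42 mm tall; origin at the centre of its underside.
- table: The table under its green printed cloth, top level at z = 0.
Things that resemble listed ones, but are neither listed nor needed, are in the scene too. What is shaped like the canister but purple is not meant. What is shaped like the lid but yellow is not meant.

How it is judged:
By the outcome, as a careful person would: the job done as asked, in the order asked, and still so for the second after the job is handed in, with the robot touching nothing.
It also fails if it takes over 64 s, if anything falls off the work surface, if the arm or the gripper's body presses on something with over 40 N, if the wrist force passes 120 N, or if a joint passes its speed limit or range.

ROBOT

A 6-joint arm with a two-finger parallel gripper is mounted at the origin on the work surface. World frame = base frame: x ahead of the robot, y to its left, z up, the work surface at z = 0. Lengths are in mm, angles in rad, forces in N, time in s.
With the tool pointing down it reaches from about 325 to 850 mm from the base axis. Payload 4.4 kg.
Tool frame: the origin (TCP) lies midway between the tips of the shut fingers; the grasp point (between the pads) lies manip.tcp_to_grasp behind it (manip.tcp_to_grasp is the distance from the TCP to the grasp point, in mm); z points along the fingers, x is the direction in which the jaws open and shut, and the axes are right-handed (so a half turn about z gives the same grasp; the last joint's range is limited). The gripper opens to 94 mm and grips with 3 to 60 N. Pads are 16 mm wide; open, the fingers measure 119 mm over their backs; the gripper's body (75 mm by 177 mm) begins 78 mm behind the grasp point.
Start: joints at [-1.262, 0.207, 1.542, -0, 1.393, -0.15], TCP at [254.64, -515.544, 205.447] pointing down, gripper open.
Joint ranges: [-2.73, 2.73], [-0.86, 2.22], [0.23, 2.46], [-1.11, 4.25], [0.08, 2.63], [-2.82, 2.82]. Speed limits (rad/s): [2.79, 2.79, 3.14, 3.14, 3.14, 3.14].

INTERFACE

Orientations are given as a unit quaternion [w, x, y, z].
In Python, from plant import manip, planner, status, cams, order gives the robot as it stands. Calls block until the motion is done:
- manip.goto(position, orientation): joint-space move of the TCP to a pose.
- manip.move_l(position, attitude=None, v=150): straight line of the TCP; attitude=None keeps the orientation; v is the mean speed in mm/s.
- manip.movej(angles): joint-space move.
- manip.set_gripper(opening, grasp_force=None): opening from 0.0 (shut) to 1.0 (fully open); grasp_force is the grip in N (None keeps the last); returns when the fingers have stopped.
- manip.hold(seconds).
- planner.solve_ik(position, orientation): joint angles nearest the present ones, or None.
- status.observe(): the state.
- cams.grab_frame(name): name is "side" or "top"; returns a dict with "frame" (480x640x3 uint8, red, green, blue), "fx", "fy", "cx", "cy" (pixels), "dist" ([k1, k2, p1, p2, k3] as OpenCV has them; the pictures are not rectified), "rvec" (rotation vector, rad) and "tvec" (3), from world to camera coordinates, as OpenCV has them. Camera axes: x right, y down, z forward; pixel columns grow to the right and rows downward; lengths in mm; the calibration is good to about 2 mm. A picture is of the moment at which its call begins. There is no depth.
A pose or a line that the arm cannot do raises manip.IKError and nothing moves.
- order.finish_job(): hands the job in, once; it reports no verdict.
The state is a dict: "time": time; "joints": joint angles; "dq": joint speeds; "tau": joint torques, N m; "tcp_pos": TCP position; "orientation": TCP orientation; "wrist_force": force on the tool from outside, world axes, zero at the start; "wrist_torque": the same for the moment, N m; "width": opening from 0.0 (shut) to 1.0 (fully open).
Only numpy, scipy, OpenCV 4.12 (cv2) and the standard library are available. Lean on these libraries where they do the work, as an engineer would, in place of code of your own. Each camera call takes 0.05 s, during which the arm holds its last target.

## Working session

There is one attempt and no reset: what is moved stays moved. The work goes in short steps, each a Python script; the robot and the scene stay as the last script left them, time stands still between calls to the robot, and variables do not carry over. Pictures are saved under pics/ and viewed, and the job is handed in when it is done.

```bash
ls; mkdir -p pics; python3 - <<'E'
from plant import manip, planner, status, cams, order
import cv2
for n in("side","top"):
    f=cams.grab_frame(n); cv2.imwrite(f"pics/{n}0.png",f["frame"][:,:,::-1]); print({k:v for k,v in f.items() if k!="frame"})
print(status.observe(), manip.tcp_to_grasp)
E
```

```text
pics
{'fx': 461.9639715980438, 'fy': 461.9639715980438, 'cx': 322.1558155645592, 'cy': 239.28656578268973, 'dist': array([-0.08882853,  0.        ,  0.        ,  0.        ,  0.        ]), 'rvec': array([ 2.26819955, -0.07324662,  0.05063308]), 'tvec': array([-554.12116579,   60.72204227,  968.25052766])}
{'fx': 523.2280887163824, 'fy': 523.2280887163824, 'cx': 322.96388658686493, 'cy': 245.7406362384525, 'dist': array([-0.00607694,  0.        ,  0.        ,  0.        ,  0.        ]), 'rvec': array([ 2.18489846, -2.22094964,  0.07928086]), 'tvec': array([ -84.49470899,  564.711133  , 1158.8535623 ])}
{'time': 0.1, 'joints': array([-1.26250564e+00,  2.07330597e-01,  1.54274723e+00, -2.64028030e-05,
        1.39351910e+00, -1.50504781e-01]), 'dq': array([ 0.00060061, -0.00109904, -0.00265453,  0.00041429, -0.00152782,
        0.00108957]), 'tau': array([ 2.23456215e-05, -3.71861279e+01, -2.82292628e+01,  7.00727943e-02,
        3.11504037e-02, -4.71074418e-05]), 'tcp_pos': array([ 254.41168642, -514.86602211,  204.43959867]), 'orientation': array([-6.40682924e-04,  8.49373655e-01, -5.27791048e-01, -7.70693162e-04]), 'wrist_force': array([-1.3645292 ,  0.68217273,  1.14417195]), 'wrist_torque': array([-0.0178037 ,  0.00505595,  0.03879088]), 'width': 1.0002785473659994} 18.8
```

View pics/side0.png

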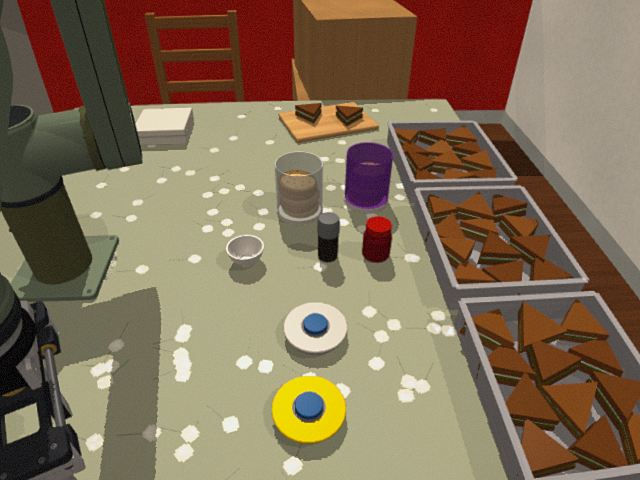

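View pics/top0.png

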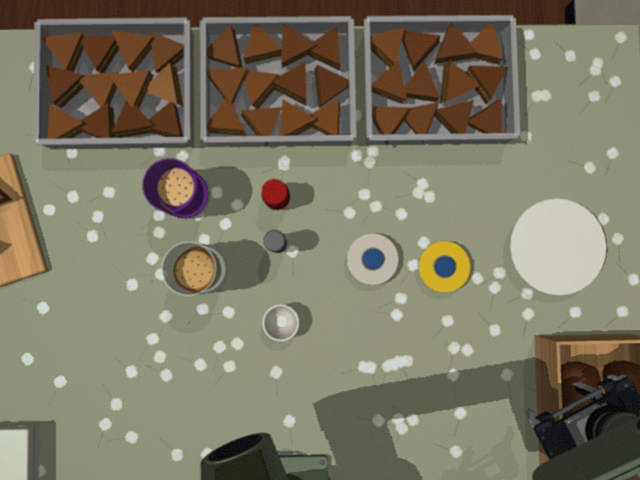

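The side view shows a white lid (316,327), a yellow lid (309,408), a clear canister (299,187) and a purple one (368,176). In the top view these are at (373,259), (445,267), (195,268) and (176,188). The white lid and the clear canister fit the description; yellow and purple are excluded. Next I measure them and confirm in an enlarged crop.

```bash
cat > h.py <<'E'
import numpy as np, cv2
def ray(f,uv,z):
    K=np.array([[f["fx"],0,f["cx"]],[0,f["fy"],f["cy"]],[0,0,1]])
    n=cv2.undistortPoints(np.array(uv,float).reshape(-1,1,2),K,f["dist"]).reshape(-1,2)
    R=cv2.Rodrigues(f["rvec"])[0]; c=-R.T@f["tvec"]
    d=np.c_[n,np.ones(len(n))]@R
    return c+d*((z-c[2])/d[:,2])[:,None]
def proj(f,P):
    K=np.array([[f["fx"],0,f["cx"]],[0,f["fy"],f["cy"]],[0,0,1]])
    return cv2.projectPoints(np.array(P,float).reshape(-1,1,3),f["rvec"],f["tvec"],K,f["dist"])[0].reshape(-1,2)
def blob(f,mask,near,z,tag=""):
    cs=cv2.findContours(mask.astype(np.uint8),cv2.RETR_EXTERNAL,cv2.CHAIN_APPROX_NONE)[0]
    cs=[c for c in cs if cv2.contourArea(c)>40]
    c=min(cs,key=lambda c:np.hypot(*(c.reshape(-1,2).mean(0)-near)))
    w=ray(f,c.reshape(-1,2),z)[:,:2].astype(np.float32)
    (x,y),r=cv2.minEnclosingCircle(w); e=cv2.fitEllipse(w)
    print(tag,"z",z,"px",c.reshape(-1,2).mean(0).round(1),"enc",round(x,1),round(y,1),round(2*r,1),"ell",np.round(e[0],1),np.round(e[1],1))
    return e[0]
def circ(c,r,z,n=72):
    a=np.linspace(0,2*np.pi,n); return np.c_[c[0]+r*np.cos(a),c[1]+r*np.sin(a),np.full(n,z)]
E
python3 - <<'E'
from plant import manip, planner, status, cams, order
from h import *
near={"side":{"b":(316,323),"w":(316,328),"j":(377,228),"g":(328,224)},"top":{"b":(373,259),"w":(373,259),"j":(275,194),"g":(275,240)}}
for n in("side","top"):
    f=cams.grab_frame(n); im=f["frame"]; h=cv2.cvtColor(im,cv2.COLOR_RGB2HSV).astype(int)
    H,S,V=h[...,0],h[...,1],h[...,2]
    blob(f,(H>95)&(H<120)&(S>120),near[n]["b"],35,n+" button")
    m=((S<40)&(V>130)).astype(np.uint8)
    blob(f,m,near[n]["w"],25,n+" flange")
    u,v=np.array(near[n]["w"],int); 
    c=(195,268) if n=="top" else (299,187)
    A=cv2.resize(im[c[1]-50:c[1]+50,c[0]-50:c[0]+50],(400,400),interpolation=cv2.INTER_CUBIC)
    B=cv2.resize(im[v-50:v+50,u-50:u+50],(400,400),interpolation=cv2.INTER_CUBIC)
    cv2.imwrite(f"pics/crop_{n}.png",np.hstack([A,B])[:,:,::-1])
E
```

```text
side button z 35 px [315.  323.9] enc 527.6 -210.1 46.3 ell [ 527.6 -209.8] [40.4 44.9]
side flange z 25 px [315.5 327.3] enc 527.5 -207.0 114.1 ell [ 527.6 -205.6] [107.8 108.5]
top button z 35 px [372.7 258.5] enc 532.0 -203.1 42.2 ell [ 532.1 -203. ] [38.6 41. ]
top flange z 25 px [371.5 258.7] enc 531.7 -200.5 120.6 ell [ 532.3 -201.9] [114.7 116.2]
```

```bash
python3 -c "
import cv2,numpy as np
cv2.imwrite('pics/crops.png',cv2.resize(np.vstack([cv2.imread('pics/crop_side.png'),cv2.imread('pics/crop_top.png')]),(600,600)))"
```

```text
(no output)
```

View pics/crops.png

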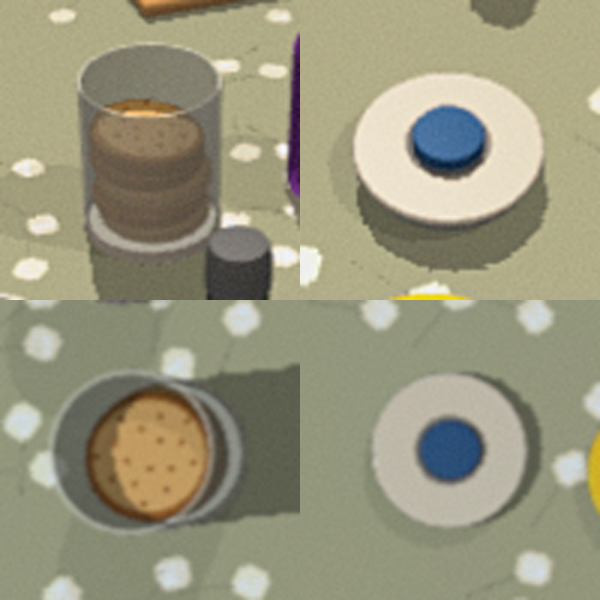

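The crops confirm the white lid with its blue button down, and the clear canister with rusks, its mouth open. The two views disagree on the lid by about 4–6 mm, partly because the button's side wall is in the mask. Next, the rim by circle fits on ray-cast edge points, and lid fits on clean edges.

```bash
cat >> h.py <<'E'
from scipy.optimize import least_squares
def ringfit(f,c0,r,z,band=6,sel=None,tag="",lo=30,hi=80,fixr=False):
    g=cv2.cvtColor(f["frame"],cv2.COLOR_RGB2GRAY); e=cv2.Canny(cv2.GaussianBlur(g,(3,3),0),lo,hi)
    v,u=np.nonzero(e); W=ray(f,np.c_[u,v],z)[:,:2]; c=np.array(c0,float)
    for b in (band*2,band*1.3,band,band*.6,band*.5):
        d=W-c; k=abs(np.hypot(*d.T)-r)<b
        if sel is not None: k&=sel(np.degrees(np.arctan2(d[:,1],d[:,0])))
        P=W[k]
        if fixr: s=least_squares(lambda p:np.hypot(P[:,0]-p[0],P[:,1]-p[1])-r,c,loss="soft_l1"); c=s.x; rr=r
        else: s=least_squares(lambda p:np.hypot(P[:,0]-p[0],P[:,1]-p[1])-p[2],[*c,r],loss="soft_l1"); c=s.x[:2]; rr=s.x[2]
    print(tag,"c",c.round(1),"dia",round(2*rr,1),"n",len(P),"rms",round(np.sqrt(np.mean((np.hypot(*(P-c).T)-rr)**2)),2))
    return c
E
python3 - <<'E'
from plant import cams
from h import *
ov=[]
for n in("side","top"):
    f=cams.grab_frame(n); 
    c0=(ray(f,[(189.3,268.3)],135) if n=="top" else ray(f,[(299,169)],135))[0,:2]; print(n,"rim guess",c0.round(1))
    c=ringfit(f,c0,55.5,135,tag=n+" rim",lo=15,hi=45)
    cf=ringfit(f,c,55.5,135,tag=n+" rimfix",lo=15,hi=45,fixr=True)
    l=ringfit(f,(530,-204),58,25,tag=n+" flange"); ringfit(f,l,58,25,fixr=True,tag=n+" flangefix")
    im=cv2.resize(f["frame"],None,fx=4,fy=4,interpolation=cv2.INTER_CUBIC)
    for q in (circ(cf,55.5,135),circ(cf,55.5,0),circ(l,58,25),circ(l,22,35)):
        cv2.polylines(im,[np.int32((proj(f,q)+.5)*4)],True,(255,0,0),1)
    for P in(np.r_[cf,80],np.r_[l,25]):
        u,v=np.int32(proj(f,[P])[0]*4); ov.append(im[max(v-200,0):v+200,u-200:u+200])
cv2.imwrite("pics/ov.png",cv2.resize(np.vstack([np.hstack(ov[:2]),np.hstack(ov[2:])]),(600,600))[:,:,::-1])
E
```

```text
side rim guess [512.7 148.7]
side rim c [514.8 157. ] dia 112.1 n 35 rms 1.71
side rimfix c [513.5 170.7] dia 111.0 n 87 rms 1.64
side flange c [ 527.9 -205.8] dia 113.5 n 210 rms 0.89
side flangefix c [ 527.9 -205.8] dia 116 n 210 rms 1.5
top rim guess [515.8 177.2]
top rim c [517.6 175.4] dia 110.3 n 171 rms 1.71
top rimfix c [517.2 174.3] dia 111.0 n 164 rms 1.58
top flange c [ 532.2 -202.9] dia 113.8 n 189 rms 0.86
top flangefix c [ 532.2 -202.9] dia 116 n 189 rms 1.38
```

View pics/ov.png

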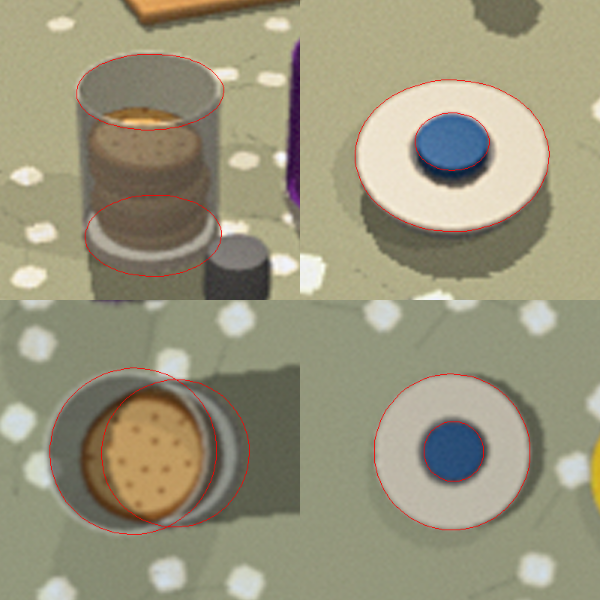

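```bash
python3 - <<'E'
from plant import cams
from h import *
ov=[]
for n,u,v in(("side",299,187),("top",195,268)):
    f=cams.grab_frame(n); s=8
    im=cv2.resize(f["frame"][v-37:v+37,u-37:u+37],None,fx=s,fy=s,interpolation=cv2.INTER_CUBIC)
    ov.append(im); cv2.imwrite(f"pics/z_{n}.png",im[:,:,::-1])
E
```

```text
(no output)
```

View pics/z_side.png

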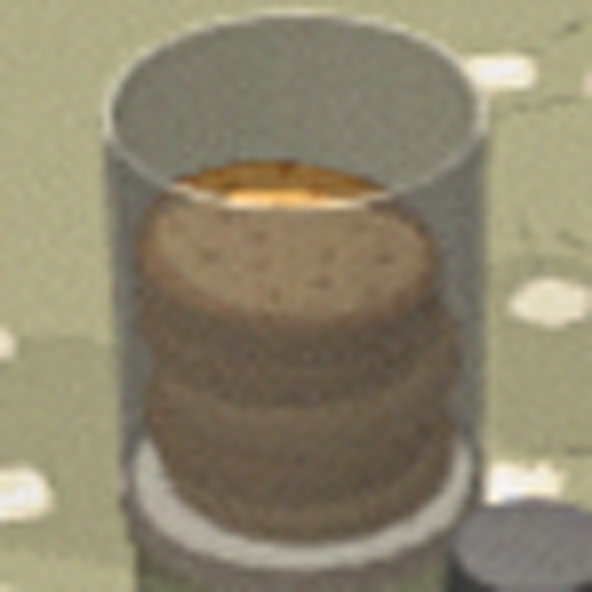

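View pics/z_top.png

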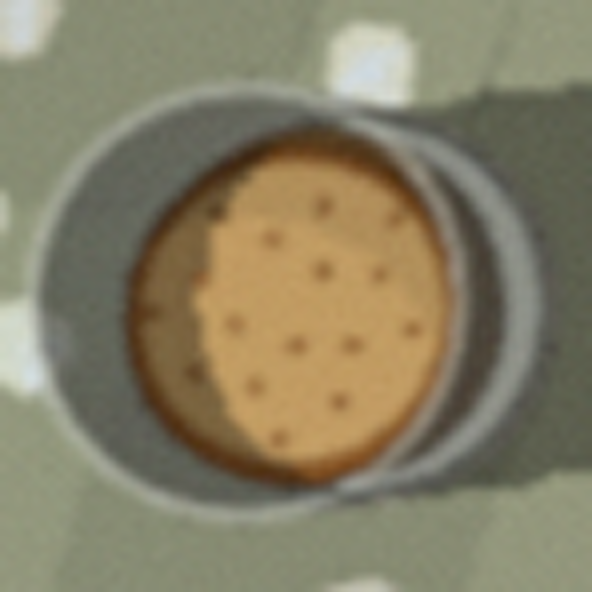

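```bash
cat >> h.py <<'E'
def rimscan(f,c0,z=135,r=53.75,tag=""):
    g=cv2.cvtColor(f["frame"],cv2.COLOR_RGB2GRAY).astype(np.float32)
    th=g-cv2.GaussianBlur(g,(0,0),3)
    c=np.array(c0,float); rs=np.arange(r-9,r+9,.5); A=np.linspace(0,2*np.pi,120,endpoint=False)
    for w in (9,7,5,3,3):
        pts=[]
        for a in A:
            R=rs[abs(rs-r)<=w]; q=np.c_[c[0]+R*np.cos(a),c[1]+R*np.sin(a),np.full(len(R),z)]
            uv=proj(f,q).astype(np.float32); p=cv2.remap(th,uv[:,0],uv[:,1],cv2.INTER_LINEAR)[:,0]
            if p.max()>5: pts.append(q[p.argmax(),:2])
        P=np.array(pts); s=least_squares(lambda p:np.hypot(P[:,0]-p[0],P[:,1]-p[1])-p[2],[*c,r],loss="soft_l1"); c=s.x[:2]
    print(tag,"ridge c",c.round(1),"dia",round(2*s.x[2],1),"n",len(P),"res",np.median(abs(s.fun)).round(2)); return c
E
python3 - <<'E'
from plant import cams
from h import *
for n in("side","top"):
    f=cams.grab_frame(n)
    e=[(275,164),(323.1,164),(299,151.2),(299,176.3)] if n=="side" else [(162.3,268),(216.5,268),(189,241.2),(189,296)]
    print(n,ray(f,e,135)[:,:2].round(1).tolist())
    for c0 in ((516,170),(514,178)): rimscan(f,c0,tag=n)
E
```

```text
side [[459.1, 173.2], [567.8, 167.5], [515.1, 229.0], [511.7, 118.4]]
side ridge c [512.2 176.7] dia 108.0 n 112 res 0.66
side ridge c [512.2 176.8] dia 108.0 n 112 res 0.68
top [[517.3, 231.1], [515.6, 122.8], [570.3, 177.6], [460.5, 178.0]]
top ridge c [516.1 179.5] dia 107.6 n 117 res 0.43
top ridge c [516.2 179.5] dia 107.6 n 117 res 0.44
```

Both views now agree on the relative offset. The rim fits 107.8 mm across (mid-wall 107.5 is expected), and the camera-to-camera bias is the same (about 4, 2.9 mm) for lid and canister. Averaged, the lid is at (530, −204.4) and the canister at (514.2, 178.1), both within reach. First press next.

```bash
cat >> h.py <<'E'
def Q(yaw): # tool down, jaw axis at yaw
    return [0.0,float(np.cos(yaw/2)),float(np.sin(yaw/2)),0.0]
LID=np.array([530,-204.4]); CAN=np.array([514.2,178.1])
def F(status,n=1):
    return status.observe()["wrist_force"]
E
python3 - <<'E'
from plant import manip, planner, status, cams, order
from h import *
q=Q(0.0)
print(planner.solve_ik([*LID,60],q),planner.solve_ik([*CAN,180],q))
manip.set_gripper(0.0,20)
manip.goto([*LID,90],q)
manip.move_l([*LID,45],v=60)
manip.hold(0.3)
for i in range(4):
    o=status.observe(); print(round(o["time"],2),o["tcp_pos"].round(2),o["orientation"].round(4),o["wrist_force"].round(2),round(o["width"],3)); manip.hold(0.1)
for n in("side","top"):
    f=cams.grab_frame(n); cv2.imwrite(f"pics/{n}1.png",f["frame"][:,:,::-1])
E
```

```text
[-5.20419897e-01  3.52197849e-01  1.68309161e+00 -4.44089210e-16
  1.10630319e+00 -5.20419897e-01] [ 1.74354941e-01  1.63834012e-01  1.64612657e+00 -4.44089210e-16
  1.33163207e+00  1.74354941e-01]
4.7 [ 530.27 -204.55   45.39] [2.e-04 1.e+00 0.e+00 3.e-04] [0.33 0.3  0.67] 0.007
4.8 [ 530.13 -204.47   45.24] [1.e-04 1.e+00 0.e+00 2.e-04] [-0.88  0.6  -0.28] 0.009
4.9 [ 530.04 -204.42   45.11] [0.e+00 1.e+00 0.e+00 1.e-04] [ 0.12  0.99 -0.43] -0.0
5.0 [ 530.02 -204.41   45.02] [0. 1. 0. 0.] [-0.2  -0.52  0.53] 0.003
```

View pics/side1.png

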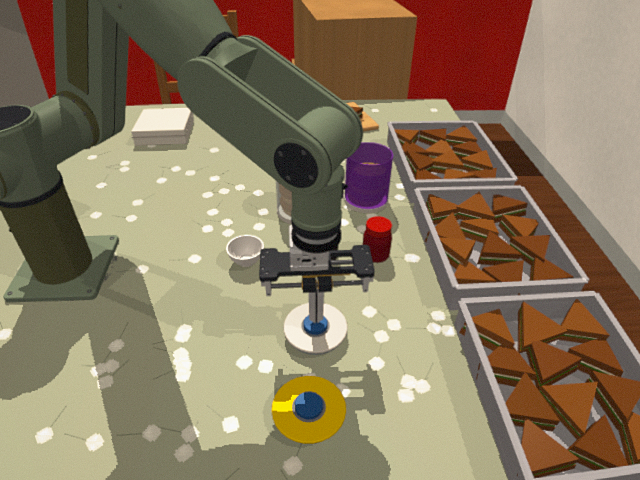

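View pics/top1.png

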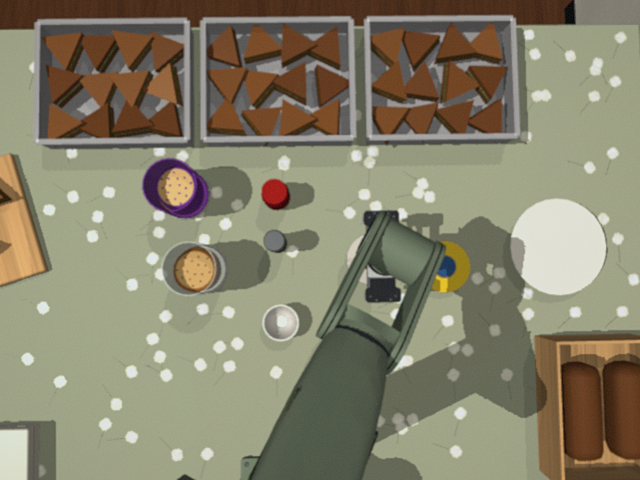

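Side view: the shut fingertips are over the button at (316,320). Now a slow press with a force guard.

```bash
cat >> h.py <<'E'
def press(manip,status,xy,ztop,zfast,zmin,lim=9.5,step=0.35):
    def fz():
        a=[]
        for _ in range(4): a.append(status.observe()["wrist_force"][2]); manip.hold(0.02)
        return np.mean(a),a
    manip.move_l([*xy,ztop+3],v=40); manip.hold(0.3); b=np.mean([fz()[0] for _ in range(3)])
    manip.move_l([*xy,zfast],v=10); log=[]; z=zfast; hit=False; prev=0
    while z>zmin:
        m,a=fz(); m-=b; o=status.observe(); log.append((round(z,2),round(float(o["tcp_pos"][2]),2),round(float(m),1)))
        if m>lim: hit=True; break
        st=step if m<7.5 else 0.15
        z-=st; manip.move_l([*xy,z],v=10)
    m,a=fz(); print("t",round(status.observe()["time"],2),"hit",hit,"final",round(m-b,1),log)
    manip.move_l([*xy,ztop+15],v=25)
    print("t",round(status.observe()["time"],2))
    return hit
E
python3 - <<'E'
from plant import manip, planner, status, cams, order
from h import *
press(manip,status,LID,35,33.5,26.5)
manip.move_l([*LID,110],v=150)
f=cams.grab_frame("side"); im=cv2.resize(f["frame"][270:390,230:400],None,fx=4,fy=4); cv2.imwrite("pics/side2.png",im[:,:,::-1])
E
```

```text
t 11.51 hit True final 10.0 [(33.5, 33.85, 4.9), (33.15, 33.28, 5.1), (32.8, 32.89, 5.7), (32.45, 32.56, 5.6), (32.1, 32.21, 5.4), (31.75, 31.87, 5.5), (31.4, 31.52, 5.1), (31.05, 31.22, 5.7), (30.7, 30.85, 5.8), (30.35, 30.53, 5.7), (30.0, 30.18, 5.8), (29.65, 29.84, 5.5), (29.3, 29.74, 7.3), (28.95, 29.63, 8.3), (28.8, 29.62, 9.0), (28.65, 29.6, 10.1)]
t 12.51
```

View pics/side2.png

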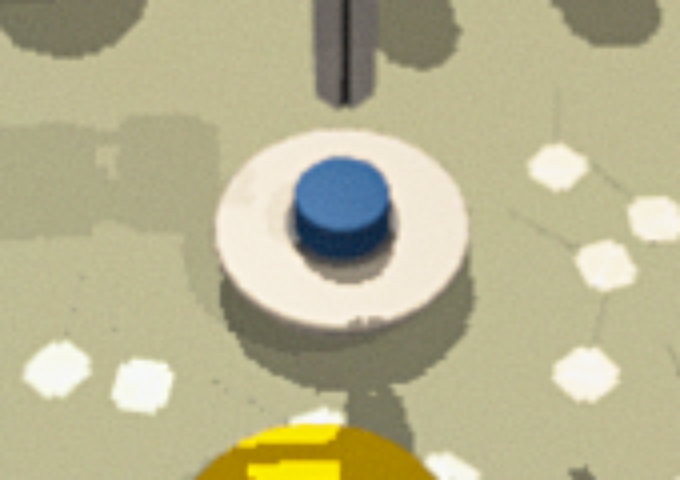

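The side crop shows the button risen clear of the flange (top at crop (342,190)). The stop was at 5.4 mm travel and the press peaked at about 10 N. Now I grip the button and lift.

```bash
python3 - <<'E'
from plant import manip, planner, status, cams, order
from h import *
manip.set_gripper(0.85)
manip.move_l([*LID,50],v=120)
manip.move_l([*LID,27.5],v=50)
manip.set_gripper(0.3,20)
o=status.observe(); print("grip w mm",o["width"]*94,o["wrist_force"].round(1),o["tcp_pos"].round(1))
manip.move_l([*LID,60],v=60); manip.hold(.2)
o=status.observe(); print("lift",o["width"]*94,o["wrist_force"].round(1),round(o["time"],1))
manip.move_l([*LID,195],v=250)
manip.move_l([*CAN,195],v=220); manip.hold(.3)
o=status.observe(); print("hover",o["width"]*94,o["wrist_force"].round(1),o["tcp_pos"].round(1),round(o["time"],1))
for n in("side","top"):
    f=cams.grab_frame(n); cv2.imwrite(f"pics/{n}3.png",f["frame"][:,:,::-1])
    np.save(f"pics/{n}3.npy",f,allow_pickle=True)
E
```

```text
grip w mm 43.83807911784346 [-1.2  0.2  1.1] [ 529.9 -204.4   27.6]
lift 43.37701262591844 [-0.9 -0.4 -3.1] 17.2
hover 43.47012512520725 [-0.6 -0.  -3.4] [514.3 177.7 195. ] 20.1
```

View pics/side3.png

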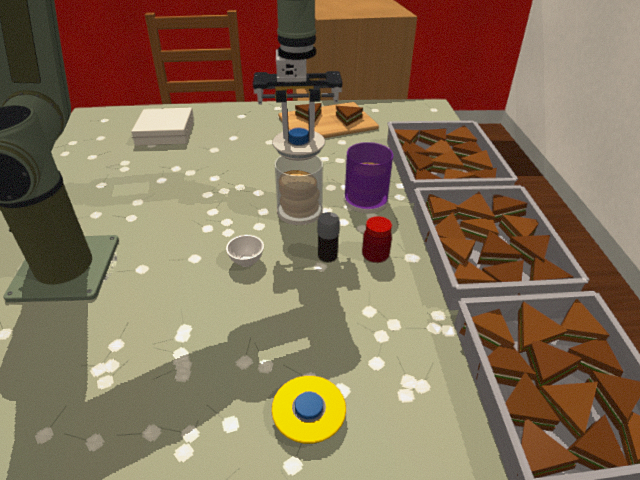

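View pics/top3.png

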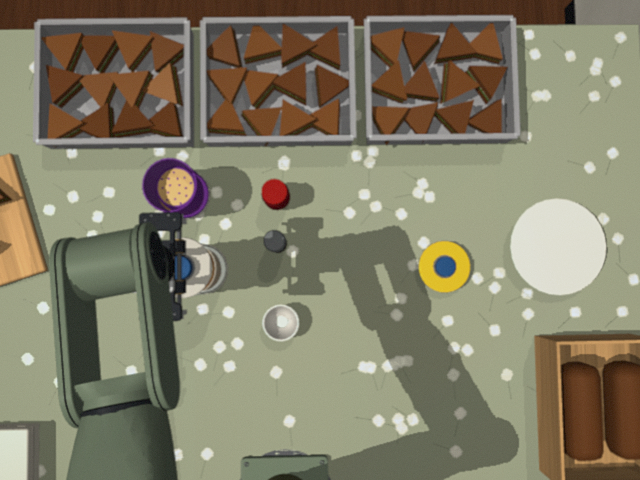

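```bash
python3 - <<'E'
from h import *
ov=[]
for n in("side","top"):
    f=np.load(f"pics/{n}3.npy",allow_pickle=True).item()
    c0=(512.2,176.7) if n=="side" else (516.2,179.5)
    for zz in(192.4,):
        c=ringfit(f,c0,58,zz,band=5,tag=f"{n} flange {zz}")
        c2=ringfit(f,c0,58,zz,band=5,tag=f"{n} flangefix {zz}",fixr=True)
    h=cv2.cvtColor(f["frame"],cv2.COLOR_RGB2HSV).astype(int)
    im=cv2.resize(f["frame"],None,fx=6,fy=6,interpolation=cv2.INTER_CUBIC)
    cv2.polylines(im,[np.int32((proj(f,circ(c2,58,192.4))+.5)*6)],True,(255,0,0),1)
    cv2.polylines(im,[np.int32((proj(f,circ(c0,58,192.4))+.5)*6)],True,(0,255,0),1)
    u,v=np.int32(proj(f,[[*c0,170]])[0]*6); ov.append(im[v-200:v+250,u-200:u+200])
cv2.imwrite("pics/ov3.png",np.hstack(ov)[:,:,::-1])
E
```

```text
side flange 192.4 c [512.6 176.6] dia 114.8 n 74 rms 1.36
side flangefix 192.4 c [511.8 177.1] dia 116 n 75 rms 1.41
top flange 192.4 c [517.9 174.5] dia 115.4 n 97 rms 1.37
top flangefix 192.4 c [517.8 175.3] dia 116 n 103 rms 1.4
```

View pics/ov3.png

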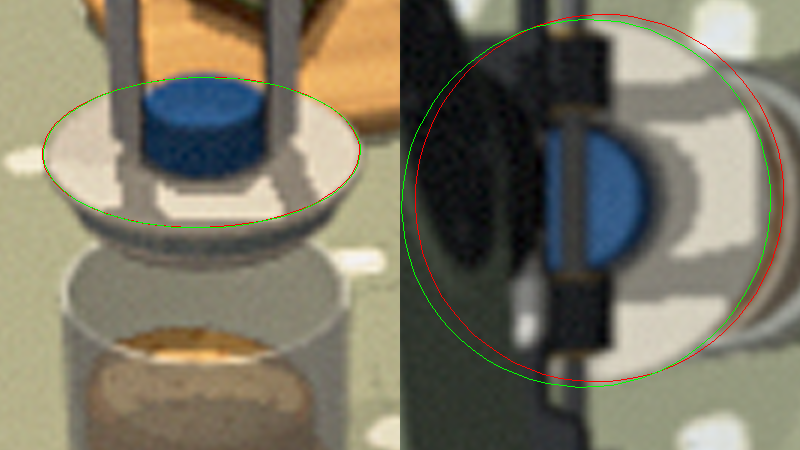

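```bash
python3 - <<'E'
from h import *
for n,c0 in(("side",(512.2,176.7)),("top",(516.2,179.5))):
    f=np.load(f"pics/{n}3.npy",allow_pickle=True).item()
    h=cv2.cvtColor(f["frame"],cv2.COLOR_RGB2HSV).astype(int); 
    # pure white lid edge along radial scans: first steep drop in V outward
    g=cv2.GaussianBlur(f["frame"][...,0].astype(np.float32),(0,0),.7)
    P=[]
    angs=np.radians(np.r_[-150:-29:4]) if n=="side" else np.radians(np.r_[-130:-49:3])
    for a in angs:
        R=np.arange(48,66,.5); q=np.c_[c0[0]+R*np.cos(a),c0[1]+R*np.sin(a),np.full(len(R),192.4)]
        uv=proj(f,q).astype(np.float32); p=cv2.remap(g,uv[:,0],uv[:,1],cv2.INTER_LINEAR)[:,0]
        d=np.diff(p); k=np.nonzero(p[:8].mean()-p>22)[0]
        if p[:6].mean()>150 and len(k): P.append((round(np.degrees(a)),float(R[k[0]])))
    print(n,P)
E
```

```text
side [(-150, 56.0), (-146, 56.0), (-142, 56.0), (-138, 56.0), (-134, 56.0), (-130, 56.0), (-126, 59.0), (-110, 59.0), (-106, 52.5), (-102, 52.5), (-98, 52.5), (-94, 52.5), (-90, 52.5), (-86, 52.5), (-82, 52.5), (-78, 53.5), (-74, 54.0), (-70, 55.5), (-66, 56.5), (-62, 55.0), (-58, 53.0), (-42, 61.5), (-38, 59.0), (-34, 57.0), (-30, 57.0)]
top [(-130, 56.0), (-127, 57.0), (-106, 53.0), (-103, 53.0), (-100, 53.0), (-97, 53.0), (-94, 53.0), (-91, 52.5), (-88, 53.0), (-85, 53.0), (-82, 53.0), (-79, 53.5), (-76, 54.0), (-73, 55.0), (-70, 55.5), (-67, 56.0), (-64, 56.0), (-61, 56.0), (-58, 54.5)]
```

The side view shows the lid level and centred over the mouth, within 0.5 mm of the rim reading. The top-view ring fit is off by about 4.5 mm in y because it caught the canister rim and a shadow. A radial scan of the white edge in both views is symmetric within about 1 mm, against 1.8 mm radial clearance. Lowering with a force guard.

```bash
python3 - <<'E'
from plant import manip, planner, status, cams, order
from h import *
def f4(n=3):
    a=[]
    for _ in range(n): a.append(status.observe()["wrist_force"]); manip.hold(0.02)
    return np.mean(a,0)
manip.move_l([*CAN,166],v=80); manip.hold(.2); b=f4(6); log=[]
z=166
while z>141.2:
    z-= 1.5 if z>145 else 0.4
    manip.move_l([*CAN,z],v=25); d=f4()-b
    log.append((round(z,1),*d.round(1).tolist()))
    if np.linalg.norm(d)>2.6: 
        d=f4(6)-b; log.append(("re",*d.round(1).tolist()))
        if np.linalg.norm(d)>2.3: break
print(log); o=status.observe(); print(round(o["time"],1),o["tcp_pos"].round(2),o["width"]*94)
f=cams.grab_frame("side"); im=cv2.resize(f["frame"][100:230,240:390],None,fx=4,fy=4,interpolation=cv2.INTER_CUBIC); cv2.imwrite("pics/side4.png",im[:,:,::-1])
E
```

```text
[(164.5, -0.1, -0.0, -0.2), (163.0, 0.5, 0.1, -0.2), (161.5, -0.1, -0.4, -0.0), (160.0, 0.1, -0.5, 0.1), (158.5, 0.3, 0.3, -0.2), (157.0, -0.6, 0.2, -0.3), (155.5, -0.0, 0.6, -0.0), (154.0, -0.1, 0.1, 0.4), (152.5, 0.4, 0.3, -0.1), (151.0, 0.3, 0.1, -0.2), (149.5, -0.2, 0.5, 0.4), (148.0, -0.1, 0.3, 0.1), (146.5, -0.2, -0.3, 0.0), (145.0, 0.0, -0.0, 0.1), (144.6, 0.0, 0.6, -0.5), (144.2, -0.0, 0.1, 0.5), (143.8, -0.1, 0.2, -0.3), (143.4, -0.2, 0.6, -0.1), (143.0, 0.1, 0.9, -0.1), (142.6, 0.2, 0.3, 0.3), (142.2, -1.2, -0.6, 3.4), ('re', -1.2, -0.1, 3.6)]
27.4 [514.28 178.13 142.58] 43.55587940895226
```

View pics/side4.png

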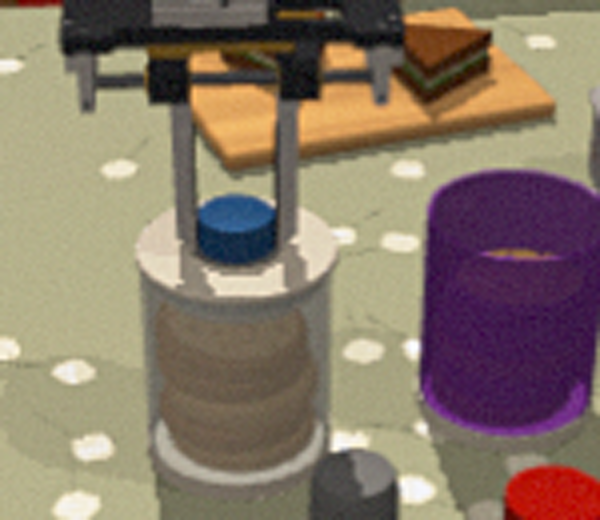

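The lid met the rim at TCP z = 142.6 as predicted, with no resistance on the way in and the button up. Releasing and checking the seat.

```bash
python3 - <<'E'
from plant import manip, planner, status, cams, order
from h import *
manip.set_gripper(0.8)
manip.move_l([*CAN,185],v=120); manip.set_gripper(0.0,20)
o=status.observe(); print(round(o["time"],1),o["wrist_force"].round(1))
f=cams.grab_frame("side"); c=ringfit(f,(512.2,176.7),58,140,band=5,tag="side flange@140")
h=cv2.cvtColor(f["frame"],cv2.COLOR_RGB2HSV).astype(int)
im=cv2.resize(f["frame"],None,fx=5,fy=5,interpolation=cv2.INTER_CUBIC)
g=im.copy()
for q in(circ((512.2,176.7),58,140),circ((512.2,176.7),22,161)): cv2.polylines(g,[np.int32((proj(f,q)+.5)*5)],True,(255,0,0),1)
u,v=np.int32(proj(f,[[512,177,120]])[0]*5)
cv2.imwrite("pics/side5.png",np.hstack([im[v-250:v+250,u-200:u+200],g[v-250:v+250,u-200:u+200]])[:,:,::-1])
E
```

```text
29.8 [ 0.4  0.1 -0.2]
side flange@140 c [513.4 174.8] dia 114.7 n 105 rms 1.27
```

View pics/side5.png

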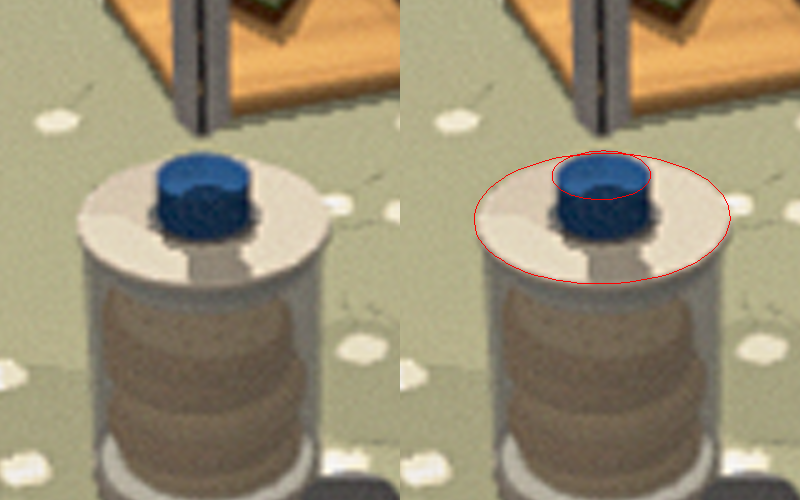

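The lid sits level and home, button up, matching the expected 140 and 161 mm outlines. Now the final press; I allow for up to 5 N extra from the seal and know the stop is at TCP z ≈ 144.6.

```bash
python3 - <<'E'
from plant import manip, planner, status, cams, order
from h import *
def fz(n=4):
    a=[]
    for _ in range(n): a.append(status.observe()); manip.hold(0.02)
    return np.mean([x["wrist_force"][2] for x in a]),np.mean([x["tcp_pos"][2] for x in a])
manip.move_l([*CAN,164],v=60); manip.hold(.3); b=fz(12)[0]
log=[];z=160.0
manip.move_l([*CAN,z],v=15)
hit=False
while z>142.8:
    m,p=fz(); m-=b; log.append((round(z,2),round(p,2),round(m,1)))
    if m>13.3 or (m>11.3 and z-p<-0.75): hit=True;break
    if p>147.5 and m>12.3: print("early force"); break
    z-= 1.5 if z>151 else (0.5 if z>146.5 else (0.3 if z-p>-0.45 else 0.15))
    manip.move_l([*CAN,z],v=15)
m,p=fz(); log.append(("end",round(p,2),round(m-b,1)))
print(hit,log)
manip.move_l([*CAN,170],v=25); print(round(status.observe()["time"],1))
manip.move_l([*CAN,250],v=200)
f=cams.grab_frame("side")
im=cv2.resize(f["frame"],None,fx=5,fy=5,interpolation=cv2.INTER_CUBIC); g=im.copy()
for q in(circ((512.2,176.7),58,140),circ((512.2,176.7),22,150)): cv2.polylines(g,[np.int32((proj(f,q)+.5)*5)],True,(255,0,0),1)
u,v=np.int32(proj(f,[[512,177,120]])[0]*5)
cv2.imwrite("pics/side6.png",np.hstack([im[v-250:v+250,u-200:u+200],g[v-250:v+250,u-200:u+200]])[:,:,::-1])
cv2.imwrite("pics/side6f.png",f["frame"][:,:,::-1])
E
```

```text
True [(160.0, np.float64(160.45), np.float64(3.0)), (158.5, np.float64(158.69), np.float64(3.1)), (157.0, np.float64(157.1), np.float64(3.5)), (155.5, np.float64(155.59), np.float64(4.0)), (154.0, np.float64(154.1), np.float64(4.9)), (152.5, np.float64(152.65), np.float64(5.2)), (151.0, np.float64(151.19), np.float64(5.3)), (150.5, np.float64(150.76), np.float64(5.5)), (150.0, np.float64(150.28), np.float64(6.1)), (149.5, np.float64(149.8), np.float64(5.7)), (149.0, np.float64(149.33), np.float64(6.3)), (148.5, np.float64(148.87), np.float64(6.3)), (148.0, np.float64(148.44), np.float64(6.7)), (147.5, np.float64(148.0), np.float64(6.7)), (147.0, np.float64(147.57), np.float64(7.7)), (146.5, np.float64(147.13), np.float64(7.8)), (146.35, np.float64(147.02), np.float64(7.4)), (146.2, np.float64(146.9), np.float64(7.7)), (146.05, np.float64(146.77), np.float64(7.8)), (145.9, np.float64(146.65), np.float64(7.9)), (145.75, np.float64(146.51), np.float64(7.7)), (145.6, np.float64(146.39), np.float64(8.4)), (145.45, np.float64(146.26), np.float64(8.0)), (145.3, np.float64(146.16), np.float64(8.2)), (145.15, np.float64(146.05), np.float64(8.6)), (145.0, np.float64(145.9), np.float64(8.7)), (144.85, np.float64(145.78), np.float64(8.7)), (144.7, np.float64(145.65), np.float64(9.3)), (144.55, np.float64(145.53), np.float64(9.5)), (144.4, np.float64(145.41), np.float64(8.9)), (144.25, np.float64(145.28), np.float64(9.3)), (144.1, np.float64(145.16), np.float64(9.6)), (143.95, np.float64(145.05), np.float64(9.5)), (143.8, np.float64(144.92), np.float64(9.8)), (143.65, np.float64(144.87), np.float64(10.5)), (143.5, np.float64(144.82), np.float64(11.0)), (143.35, np.float64(144.77), np.float64(10.9)), (143.2, np.float64(144.74), np.float64(11.4)), ('end', np.float64(144.75), np.float64(11.6))]
44.3
```

View pics/side6.png

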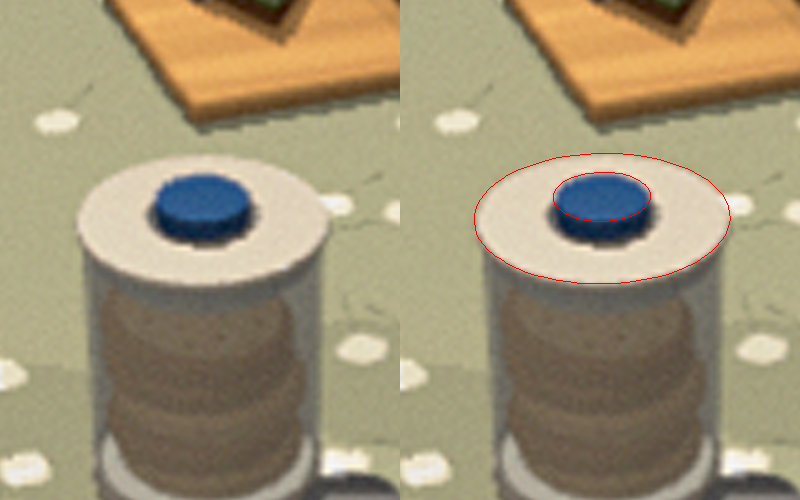

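View pics/side6f.png

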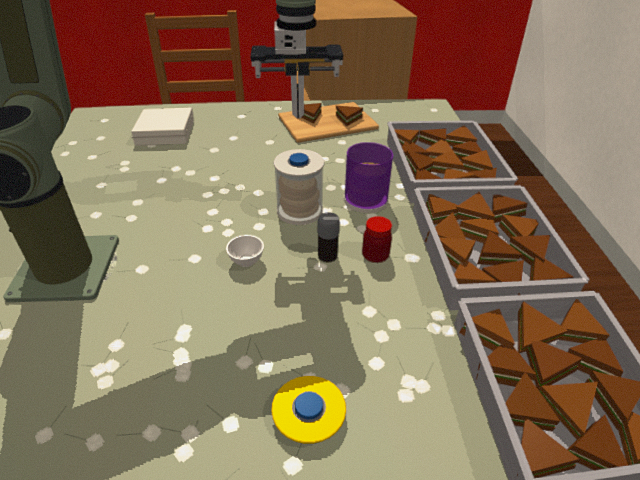

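The button stays down at the 150 mm locked outline, (203,195) in the crop. The flange is level on the rim, the canister stands at (299,187), and the grinder, jam and ramekin have not moved. The gripper is well clear, so I hand in.

```bash
python3 - <<'E'
from plant import status, order
o=status.observe(); print(round(o["time"],1),o["wrist_force"].round(1)); print(order.finish_job())
E
```

```text
44.9 [-0.5  0.3 -0.3]
the job is handed in; nothing more can be done
None
```

The canister is closed: the white lid is fully home in its mouth and the blue button is locked down. I handed the job in at about 45 s of the 64 s allowed.

1. **First press:** the button popped up after a slow press that peaked at about 10 N, with its stop at 5.4 mm of travel.
2. **Carrying and fitting:** I lifted the lid by the button and lowered it into the mouth. There was no resistance until the flange met the rim at the predicted height, with the button still up.
3. **Final press:** I pressed slowly to about 11.6 N and reached the stop, and the button stayed down.

**Last checks:** the side view showed the button at its locked height, the flange level on the rim, the canister upright and the other things unmoved. The gripper was well clear and the wrist force was near zero.

**Checks that disagreed:**
- **Camera offset:** the two cameras differed by a constant 4 mm in x and 3 mm in y on both lid and canister, so I averaged them.
- **First rim fits:** these were several mm off in y. I replaced them with a fit to the bright rim edge.
- **Hover check:** the top-view fit of the held lid was 4–5 mm off because it caught the canister rim and a shadow. I relied on the side view and a scan of the lid's white edge instead.

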